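# Put a studio microphone on charge under a counterweighted cover

### The arm

A 7-joint arm with a two-finger parallel gripper is mounted at the origin on the work surface. World frame = base frame: x ahead of the robot, y to its left, z up, the work surface at z = 0. Lengths are in m, angles in rad, forces in N, time in s.
With the tool pointing down it reaches from about 0.4 to 0.85 m from the base axis. Payload 10.4 kg.
Tool frame: the origin (TCP) lies between the finger pads; the fingertips stand 11 mm ahead of it and the grasp point (between the pads) lies 8 mm behind it (tip_reach is the distance from the TCP to the fingertips, in m); z points along the fingers, y is the line along which they close (so a half turn about z gives the same grasp; the last joint's range is limited). The gripper opens to 85 mm and grips with 20 to 120 N. Pads are 22 mm wide; open, the fingers measure 114 mm over their backs; the gripper's body (76 mm by 85 mm) begins 54 mm behind the grasp point. The pads swing forward as they close: fully open they stand 13 mm farther back than shut.
Start: joints at [1.212, 0.332, -0.065, 1.46, 0.022, 1.35, -0.088], TCP at [0.206, -0.59, 0.214] pointing down, gripper open.
Joint ranges: [-2.6, 2.6], [-0.5, 2.12], [-1.47, 1.34], [0.16, 2.42], [-1.27, 4.41], [0.06, 2.06], [-2.6, 2.6]. Speed limits (rad/s): [2.22, 2.22, 2.79, 2.79, 3.14, 3.14, 3.14].

### API

Orientations are given as a unit quaternion [x, y, z, w].
In Python, from workcell import * gives the robot as it stands.
- The arm moves only by the shell command python3 -m inch 'ROWS' [OPENING] [FORCE]. ROWS is JSON, a list of rows, each an object with "slide": the shift along the world's x, y, z in m, a list of three; "yaw": the turn about the world's z in rad. A call has 1 to 20 rows; each row is the pose to reach, as a shift and turn from the pose commanded when the call began; what a row does not reach only later rows make up. A row lasts 1/12 s, in which the tool goes at most 41.7 mm and 7.16 degrees, less where a joint would pass 70% of its speed; a pose out of reach is approached as far as the arm can. A call with a gripper value outside its range is refused whole. OPENING is the closure in counts, from 0 (fully open) to 255 (shut), set as the call begins (- or left out, the last holds). The fingers move at their own pace and stop on an object; FORCE is the grip in N (left out, the last holds). Time passes only in rows, so rows that repeat a pose let the fingers close. It gives the time, the measured TCP pose, the force, the opening and the grip force at its end, in the units of the state.
- get_obs(): the state, without advancing time (a new reading comes with each control period).
- camera(name): name is "scene" or "top" or "wrist"; returns a dict with "frame" (400x640x3 uint8, red, green, blue), "fx", "fy", "cx", "cy" (pixels), "k1" (the pictures are not rectified: a ray, as slopes to the right and down, at radius r is drawn at 1 + k1 r^2 times it, then the intrinsics apply), "extrinsics" (4x4, takes a point from world to camera coordinates). Camera axes: x right, y down, z forward; pixel columns grow to the right and rows downward; lengths in m; the calibration is good to about 2 mm. A picture is of the moment at which its call begins. There is no depth.
- hand_in(): hands the job in; it is judged then, once.
The state is a dict: "clock": time; "joint_pos": joint angles; "joint_velocities": joint speeds; "tau": joint torques, N m; "position": TCP position; "ee_rot": TCP orientation; "ft_force": force on the tool from outside, world axes, zero at the start; "torque": the same for the moment, N m; "grip_width": opening from 0.0 (shut) to 1.0 (fully open); "grasp_force": force on a finger pad.
Only numpy, scipy, OpenCV 4.12 (cv2) and the standard library are available. Lean on these libraries where they do the work, as an engineer would, in place of code of your own. Each camera call takes 0.05 s, during which the arm holds its last target. There are 200 camera calls.

### The job

Put the wireless table microphone with the green key on charge. Lift the charging dock's counterweighted cover by its red bar past its balance point so that it stays fully open by itself, then set the microphone gently (do not let it drop) into the dock's empty pocket, fully seated and with its grille and green key facing up; either way round is fine. Let go, leave the cover standing open, and leave the other microphones, the mug, the phone and the mouse where they are.

Things in the scene. Friction and masses are not known exactly. Their poses are not given: they have to be found in the camera images.
- cover (a joint): hinge of the dock's counterweighted cover, rad: 0 closed and level, 1.75 fully open against its stop, just past upright. Balances at about 0.7: below that it falls shut, above it falls fully open by itself and stays. Damped hinge (0.12 N m s/rad); lifting takes about 1.3 N at the bar, plus 2 N per m/s
- cover_handle (a point): middle of the cover's red round lifting bar: 10 mm diameter, 130 mm long, parallel to the hinge, on two thin stalks 60 mm either side. Frame turns with the cover: y along the bar; when shut x level from bar to hinge, z up. Shut, it is 110 mm above the table, 45 mm in front of the cover and 50 mm in front of the dock. It swings up on a 236 mm radius about dock_hinge and can turn in a grip
- dock_hinge (a point): midpoint of the hinge axis, 85 mm above the table, fixed to the dock. Frame of the dock: x from front (bar side) to hinge side, y along hinge, z up. Shut, the bar is at (-235, 0, +25) mm from here. Cover: clear plate 180 mm wide, 190 mm long, underside 78 mm up when shut, steel roller counterweight above the hinge. Open, it stands above the hinge, bar about 312 mm above the table
- pocket (a point): floor centre of the empty charging pocket (by the green lamp) in the grey dock, fixed to the table, 170 (x) by 210 (y) by 40 mm high. Pocket: 76 mm along this frame's x, 52 mm along y, 10 mm deep; floor 30 mm, rim 40 mm above the table. Frame as the dock's: x to the hinge, z up. dock_hinge is at (+100, +47.5, +55) mm from here. The other pocket, with the blue microphone, is 95 mm away along +y
- mic_center (a point): centre of the loose wireless microphone to charge: black block 70 (x) by 46 (y) by 34 mm high (z), 0.1 to 0.2 kg, green band, green key on top at -x, steel grille on top at +x. It lies on the table grille up, centre 17 mm above it. Seated, its centre is 17 mm above the pocket floor and 24 mm of it stand above the dock
- mic_red_center (a point): centre of a like microphone with red key and band, lying on the table; a bystander, leave alone
- mic_blue_center (a point): centre of a like microphone with blue key and band, seated in the dock's other pocket; leave alone
- mug: white mug, 80 mm diameter, 92 mm high, origin under its centre; bystander
- phone: phone, 72 by 148 by 8 mm, flat on the table, origin under its centre; bystander
- mouse: grey computer mouse, 105 by 58 by 32 mm, origin under its centre; bystander
- mic: the same microphone's body, origin under its centre, axes as mic_center
Things that resemble listed ones, but are neither listed nor needed, are in the scene too. What is shaped like the mic but orange is not meant.

How it is judged:
By the outcome, as a careful person would: the job done as asked, in the order asked, and still so for the second after the job is handed in, with the robot touching nothing.
It also fails if it takes over 59 s, if anything falls off the work surface, if the arm or the gripper's body presses on something with over 40 N, if the wrist force passes 120 N, or if a joint passes its speed limit or range.

## Working session

There is one attempt and no reset: what is moved stays moved. The work goes in short steps, Python scripts to look and compute and a shell command to move; the robot and the scene stay as the last step left them, time stands still between calls to the robot, and variables do not carry over. Pictures are saved under pics/ and viewed, at most 10 in all, crops included, and the job is handed in when it is done.

```bash
mkdir -p pics; cat > h.py <<'E'
from workcell import *
import numpy as np, cv2
def ray(c,u,v):
    K=np.array([[c['fx'],0,c['cx']],[0,c['fy'],c['cy']],[0,0,1.]])
    d=np.array([(u-c['cx'])/c['fx'],(v-c['cy'])/c['fy']]); s=d.copy()
    for _ in range(20): s=d/(1+c['k1']*(s@s))
    E=np.array(c['extrinsics']); R,t=E[:3,:3],E[:3,3]
    return -R.T@t, R.T@np.array([s[0],s[1],1])
def onz(c,u,v,z):
    o,d=ray(c,u,v); return o+d*(z-o[2])/d[2]
def proj(c,p):
    E=np.array(c['extrinsics']); q=E[:3,:3]@np.array(p)+E[:3,3]; s=q[:2]/q[2]; s=s*(1+c['k1']*(s@s))
    return s*[c['fx'],c['fy']]+[c['cx'],c['cy']]
def two(c1,p1,c2,p2):
    o1,d1=ray(c1,*p1);o2,d2=ray(c2,*p2)
    s=np.linalg.lstsq(np.stack([d1,-d2],1),o2-o1,rcond=None)[0]
    a,b=o1+d1*s[0],o2+d2*s[1]; return (a+b)/2,np.linalg.norm(a-b)
def blobs(f,color,mn=15):
    h=cv2.cvtColor(f,cv2.COLOR_RGB2HSV)
    r={'green':[(45,85)],'red':[(0,6),(174,179)],'blue':[(100,130)],'orange':[(8,22)]}[color]
    m=sum(cv2.inRange(h,(a,110,60),(b,255,255)) for a,b in r)
    n,l,s,c=cv2.connectedComponentsWithStats(m)
    return [(np.round(c[i],1).tolist(),s[i].tolist(),[tuple(np.round(x,1)) if hasattr(x,'__len__') else round(x,1) for x in cv2.minAreaRect(np.argwhere(l==i)[:,::-1].astype(np.float32))]) for i in range(1,n) if s[i][4]>=mn]
def save(c,n): cv2.imwrite('pics/'+n,c['frame'][:,:,::-1])
E
python3 - <<'E'
from h import *
for n in ['scene','top']:
    c=camera(n); save(c,n+'0.png'); o=ray(c,320,200)
    print(n,np.round(o[0],3),np.round(o[1],3))
    for k in ['green','red','blue','orange']:
        for b in blobs(c['frame'],k): print(k,b)
print(get_obs())
E
```

```text
scene [1.029 0.524 0.654] [-0.443 -0.668 -0.597]
green ([485.8, 26.8], [473, 23, 26, 9, 76], [(np.float64(485.7), np.float64(26.8)), (np.float64(25.9), np.float64(2.9)), 12.5])
green ([295.1, 187.0], [289, 184, 13, 7, 50], [(np.float64(295.0), np.float64(187.0)), (np.float64(11.6), np.float64(4.5)), 26.6])
green ([197.7, 208.3], [176, 195, 44, 27, 876], [(np.float64(197.7), np.float64(208.2)), (np.float64(25.0), np.float64(44.4)), 76.0])
green ([294.3, 200.8], [286, 195, 18, 11, 24], [(np.float64(295.0), np.float64(200.5)), (np.float64(2.3), np.float64(19.2)), 61.9])
green ([625.3, 390.3], [615, 381, 22, 19, 215], [(np.float64(625.3), np.float64(390.2)), (np.float64(18.9), np.float64(11.6)), 38.7])
red ([339.3, 171.1], [334, 169, 12, 6, 41], [(np.float64(339.5), np.float64(171.2)), (np.float64(11.1), np.float64(3.8)), 18.4])
red ([336.8, 184.4], [328, 178, 19, 11, 27], [(np.float64(338.0), np.float64(184.0)), (np.float64(5.3), np.float64(19.3)), 68.7])
red ([349.1, 198.4], [329, 188, 42, 22, 157], [(np.float64(349.4), np.float64(198.4)), (np.float64(3.8), np.float64(45.2)), 65.8])
re
[... 5285 characters left out ...]
pos': array([ 1.21240102,  0.3328441 , -0.06463427,  1.46083223,  0.02158546,
        1.34986499, -0.08847032]), 'joint_velocities': array([ 0.00064298, -0.00258208, -0.00119258, -0.00158558, -0.00062766,
       -0.00051392, -0.00013813]), 'tau': array([ 1.81017731e-03, -6.26748633e+01,  4.94247337e-02, -3.92425704e+01,
        1.64075423e-02,  7.02451594e-03, -6.12343669e-06]), 'position': array([ 0.20580467, -0.58978839,  0.21288518]), 'ee_rot': array([ 9.85939491e-01,  1.67101544e-01, -1.34629326e-04, -6.12583289e-04]), 'ft_force': array([-0.50709242,  0.32469625,  0.20951535]), 'torque': array([ 0.00355988,  0.01416862, -0.01081311]), 'grasp_force': 0.0, 'grip_width': 0.9960109122977139}
```

View pics/scene0.png

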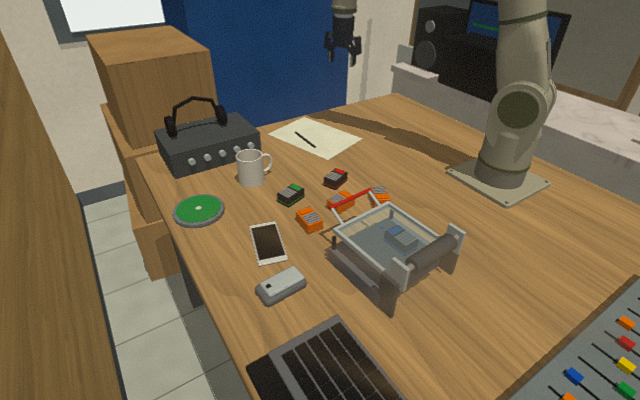

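View pics/top0.png

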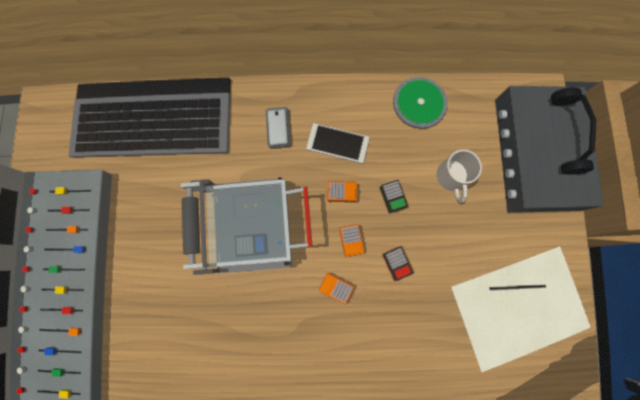

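The scene view shows the dock with a shut clear cover and red bar, with the green mic at (290,195). In the top view the bar runs from (304,187) to (311,246), with the hinge at left (190,225). The green mic is at (394,196), its key toward image-bottom. Orange decoys sit close to the bar.

```bash
cat >> h.py <<'E'
def barfit(c,z=.11):
    h=cv2.cvtColor(c['frame'],cv2.COLOR_RGB2HSV); m=cv2.inRange(h,(0,150,60),(5,255,255))|cv2.inRange(h,(174,150,60),(179,255,255))
    n,l,s,_=cv2.connectedComponentsWithStats(m); i=max(range(1,n),key=lambda i:max(s[i][2:4]))
    P=np.array([onz(c,u,v,z)[:2] for v,u in np.argwhere(l==i)])
    r=cv2.minAreaRect((P*1000).astype(np.float32)); d=np.linalg.svd(P-P.mean(0))[2][0]
    return np.array(r[0])/1000,r[1],np.arctan2(d[1],d[0])
E
python3 - <<'E'
from h import *
c=camera('top')
b,sz,a=barfit(c); print('bar',b,sz,a)
hx=onz(c,190,225,.1)[:2]; print('hinge rough',hx)
x=np.array([-np.sin(a),np.cos(a)]); x*=np.sign(x@(hx-b)); y=np.array([-x[1],x[0]])
print('dock x',x,'hinge',b+.235*x,'pocket',b+.135*x-.0475*y)
print('blue mic', onz(c,251,245,.064), 'pred',b+.135*x+.0475*y)
# green mic: dark+green block near (394,196)
g=c['frame'].astype(int); r=g[165:230,370:420]; m=((r.max(2)<75)|((r[:,:,1]>r[:,:,0]+40)&(r[:,:,1]>r[:,:,2]+40))|((r.max(2)-r.min(2)<25)&(r.max(2)<200))).astype(np.uint8)
n,l,s,ce=cv2.connectedComponentsWithStats(m); i=1+np.argmax(s[1:,4])
P=np.argwhere(l==i)[:,::-1]+[370,165]
Q=np.array([onz(c,u,v,.03)[:2] for u,v in P])*1000
print('mic rect',cv2.minAreaRect(Q.astype(np.float32)),s[i])
print('key',onz(c,397.6,203.3,.03))
E
```

```text
bar [ 0.55958179 -0.05120515] (128.28378295898438, 7.124810218811035) -3.072732064765856
hinge rough [0.54547503 0.20654861]
dock x [-0.06880618  0.99763005] hinge [0.54341233 0.18323791] pocket [0.59768038 0.0867432 ]
blue mic [0.50196616 0.07756716 0.064     ] pred [0.50290553 0.08020661]
mic rect ((613.0717163085938, -254.3482208251953), (68.15306091308594, 47.35195541381836), 17.308198928833008) [ 10  16  27  32 538]
key [ 0.59559273 -0.26352813  0.03      ]
```

```bash
python3 -m inch '[{"slide":[0.05,0.08,0.04],"yaw":-0.267},{"slide":[0.08,0.12,0.06],"yaw":-0.267},{"slide":[0.354,0.539,0.06],"yaw":-0.267},{"slide":[0.354,0.539,0.06],"yaw":-0.267},{"slide":[0.354,0.539,0.06],"yaw":-0.267},{"slide":[0.354,0.539,0.06],"yaw":-0.267},{"slide":[0.354,0.539,0.06],"yaw":-0.267},{"slide":[0.354,0.539,0.06],"yaw":-0.267},{"slide":[0.354,0.539,0.06],"yaw":-0.267},{"slide":[0.354,0.539,0.06],"yaw":-0.267},{"slide":[0.354,0.539,0.06],"yaw":-0.267},{"slide":[0.354,0.539,0.06],"yaw":-0.267},{"slide":[0.354,0.539,0.06],"yaw":-0.267},{"slide":[0.354,0.539,0.06],"yaw":-0.267},{"slide":[0.354,0.539,0.06],"yaw":-0.267},{"slide":[0.354,0.539,0.06],"yaw":-0.267},{"slide":[0.354,0.539,0.06],"yaw":-0.267},{"slide":[0.354,0.539,0.06],"yaw":-0.267},{"slide":[0.354,0.539,0.06],"yaw":-0.267},{"slide":[0.354,0.539,0.06],"yaw":-0.267}]' 0 20
python3 - <<'E'
from h import *
c=camera('wrist'); save(c,'w1.png'); print(barfit(c)); print(get_obs()['position'],get_obs()['ee_rot'])
E
```

```text
clock: 1.82
position: [0.5595, -0.0527, 0.2734]
ee_rot: [0.999, 0.033, -0.0, 0.0]
ft_force: [0.3, -1.1, -0.5]
grip_width: 0.996
grasp_force: 0.0
(array([ 0.5590943 , -0.04960406]), (130.36888122558594, 9.260358810424805), np.float64(-3.0711388382428297))
[ 0.55952209 -0.05272966  0.27358671] [ 9.99448720e-01  3.31979187e-02 -1.31646974e-04  3.70900509e-04]
```

View pics/w1.png

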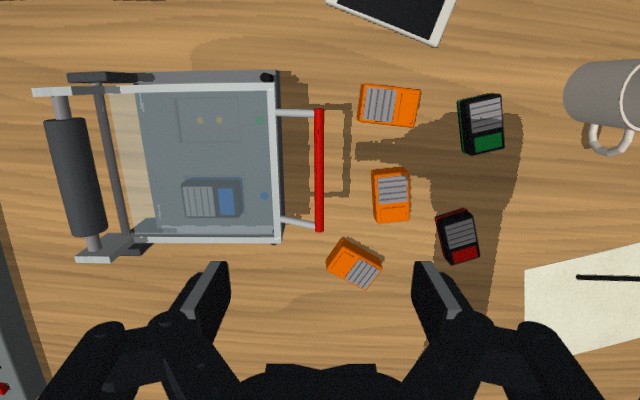

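The wrist view shows the bar at (319,170) between its stalks, agreeing with the top view within 2 mm. The green mic is at (482,124) and the empty pocket, by the green lamp, at (208,120). I'll descend on the bar with the fingers half closed.

```bash
python3 -m inch '[{"slide":[0,0.002,-0.03]},{"slide":[0,0.002,-0.06]},{"slide":[0,0.002,-0.09]},{"slide":[0,0.002,-0.11]},{"slide":[0,0.002,-0.13]},{"slide":[0,0.002,-0.15]},{"slide":[0,0.002,-0.16]},{"slide":[0,0.002,-0.171]},{"slide":[0,0.002,-0.171]},{"slide":[0,0.002,-0.171]}]' 140 20
python3 -m inch '[{"slide":[0,0,0]},{"slide":[0,0,0]},{"slide":[0,0,0]},{"slide":[0,0,0]},{"slide":[0,0,0]},{"slide":[0,0,0]},{"slide":[0,0,0]},{"slide":[0,0,0]}]' 255 25
python3 - <<'E'
import numpy as np
# arc from shut: dock x shift, z shift for cover angles
ux=np.array([-.0675,.9977])
for f in np.arange(.1,1.76,.1).tolist()+[1.75]:
    a=np.arctan2(.025,.235)+f; r=np.hypot(.235,.025)
    s=.235-r*np.cos(a); print(round(f,2),np.round([*(ux*s),r*np.sin(a)-.025],3).tolist())
E
```

```text
0.1 [-0.0, 0.004, 0.023]
0.2 [-0.001, 0.01, 0.046]
0.3 [-0.001, 0.018, 0.068]
0.4 [-0.002, 0.028, 0.09]
0.5 [-0.003, 0.041, 0.11]
0.6 [-0.004, 0.055, 0.128]
0.7 [-0.005, 0.071, 0.146]
0.8 [-0.006, 0.089, 0.161]
0.9 [-0.007, 0.108, 0.175]
1.0 [-0.009, 0.129, 0.186]
1.1 [-0.01, 0.15, 0.196]
1.2 [-0.012, 0.173, 0.203]
1.3 [-0.013, 0.196, 0.208]
1.4 [-0.015, 0.219, 0.211]
1.5 [-0.016, 0.243, 0.211]
1.6 [-0.018, 0.266, 0.209]
1.7 [-0.02, 0.289, 0.205]
1.75 [-0.02, 0.301, 0.202]invalid input
invalid input
```

```bash
python3 -m inch '[{"slide":[0,0.002,-0.03],"yaw":0},{"slide":[0,0.002,-0.06],"yaw":0},{"slide":[0,0.002,-0.09],"yaw":0},{"slide":[0,0.002,-0.11],"yaw":0},{"slide":[0,0.002,-0.13],"yaw":0},{"slide":[0,0.002,-0.15],"yaw":0},{"slide":[0,0.002,-0.16],"yaw":0},{"slide":[0,0.002,-0.171],"yaw":0},{"slide":[0,0.002,-0.171],"yaw":0},{"slide":[0,0.002,-0.171],"yaw":0}]' 140 20
python3 -m inch '[{"slide":[0,0,0],"yaw":0},{"slide":[0,0,0],"yaw":0},{"slide":[0,0,0],"yaw":0},{"slide":[0,0,0],"yaw":0},{"slide":[0,0,0],"yaw":0},{"slide":[0,0,0],"yaw":0},{"slide":[0,0,0],"yaw":0},{"slide":[0,0,0],"yaw":0}]' 255 25
```

```text
clock: 2.7
position: [0.56, -0.0494, 0.103]
ee_rot: [0.999, 0.034, 0.0, 0.0]
ft_force: [0.8, 0.1, 0.2]
grip_width: 0.454
grasp_force: 0.0
clock: 3.37
position: [0.56, -0.0491, 0.1027]
ee_rot: [0.999, 0.034, 0.0, 0.0]
ft_force: [-0.3, 0.8, -0.0]
grip_width: -0.002
grasp_force: 0.0
```

```bash
python3 - <<'E'
from h import *
c=camera('wrist'); d=camera('scene')
f=np.hstack([cv2.resize(c['frame'][120:400,120:520],(400,280)),cv2.resize(d['frame'][130:270,280:480],(400,280))])
cv2.imwrite('pics/w2.png',f[:,:,::-1]); print(barfit(c),barfit(d))
E
```

```text
(array([ 0.59428357, -0.04753759]), (60.0997428894043, 9.664238929748535), np.float64(-3.076241968005645)) (array([ 0.55864862, -0.05233436]), (136.38812255859375, 12.485264778137207), np.float64(0.07170595586272203))
```

View pics/w2.png

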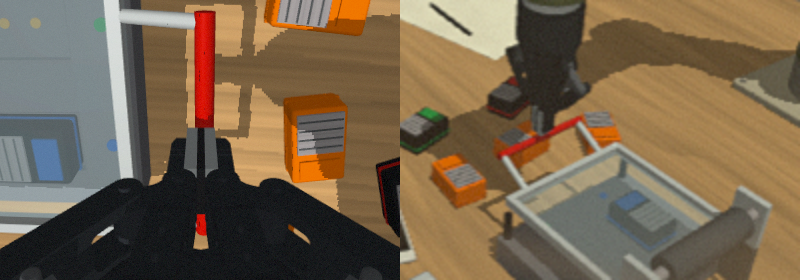

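The wrist crop shows the shut fingers in line with the bar. The bar disappears behind the pads at crop (203,128) and reappears at (200,222), so it's unclear whether they closed above or below it. I'll compare projections before moving.

```bash
python3 - <<'E'
from h import *
c=camera('wrist'); o=ray(c,320,200)[0]; print('cam',o)
for z in (.092,.105,.115,.125,.14): 
    print(z,[np.round(proj(c,[x,-.049,z])-[120,120]).tolist() for x in (.549,.571)])
d=camera('scene')
for z in (.092,.105,.115,.125): print(z,np.round((proj(d,[.56,-.049,z])-[280,130])*2+[400,0]).tolist())
E
```

```text
cam [ 0.64308668 -0.0423804   0.26147861]
0.092 [[201.0, 136.0], [204.0, 102.0]]
0.105 [[201.0, 147.0], [204.0, 111.0]]
0.115 [[201.0, 157.0], [204.0, 120.0]]
0.125 [[201.0, 168.0], [204.0, 129.0]]
0.14 [[201.0, 188.0], [205.0, 146.0]]
0.092 [539.0, 150.0]
0.105 [540.0, 141.0]
0.115 [541.0, 135.0]
0.125 [541.0, 128.0]
```

```bash
python3 - <<'E'
from h import *
c=camera('wrist'); d=camera('scene')
f=np.hstack([cv2.resize(c['frame'][210:370,260:380],None,fx=3.5,fy=3.5),cv2.resize(d['frame'][155:225,325:375],(400,560))])
cv2.imwrite('pics/w3.png',f[:,:,::-1]); print(f.shape)
E
```

```text
(560, 820, 3)
```

View pics/w3.png

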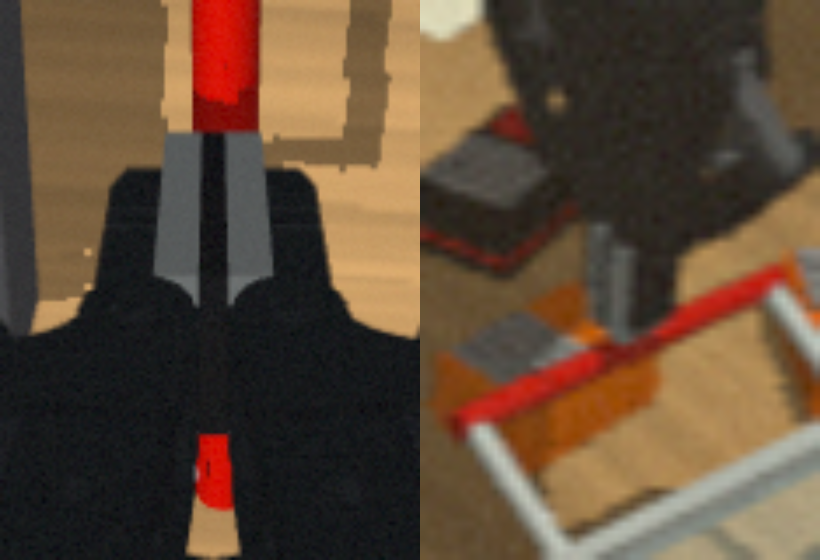

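```bash
python3 - <<'E'
import workcell; print([n for n in dir(workcell) if n[0]!='_'], getattr(workcell,'tip_reach',None))
from workcell import *
o=get_obs(); print(o['joint_pos'],o['position'])
E
```

```text
['MotionError', 'camera', 'get_obs', 'hand_in', 'tip_reach'] 0.011
[ 0.45425132  0.33302755 -0.52966138  1.74131899  0.18490446  1.11701137
 -1.63489723] [ 0.55996545 -0.04910017  0.10263224]
```

The close view shows the tips sitting just on top of the bar: by projection they are at z ≈ 0.117, above the nominal 0.092. I'll reopen halfway, go 24 mm lower (clear of everything either way), and close again.

```bash
python3 -m inch '[{"slide":[0,0,0.006],"yaw":0},{"slide":[0,0,0.006],"yaw":0},{"slide":[0,0,0.006],"yaw":0},{"slide":[0,0,0.006],"yaw":0},{"slide":[0,0,-0.006],"yaw":0},{"slide":[0,0,-0.015],"yaw":0},{"slide":[0,0,-0.024],"yaw":0},{"slide":[0,0,-0.024],"yaw":0},{"slide":[0,0,-0.024],"yaw":0}]' 140 20
python3 -m inch '[{"slide":[0,0,0],"yaw":0},{"slide":[0,0,0],"yaw":0},{"slide":[0,0,0],"yaw":0},{"slide":[0,0,0],"yaw":0},{"slide":[0,0,0],"yaw":0},{"slide":[0,0,0],"yaw":0},{"slide":[0,0,0],"yaw":0},{"slide":[0,0,0],"yaw":0}]' 255 25
```

```text
clock: 4.42
position: [0.5593, -0.049, 0.0776]
ee_rot: [0.999, 0.034, -0.001, -0.0]
ft_force: [-0.2, -0.1, 0.6]
grip_width: 0.452
grasp_force: 0.0
clock: 5.08
position: [0.5604, -0.0509, 0.0791]
ee_rot: [0.999, 0.034, 0.001, 0.001]
ft_force: [1.1, -5.5, -0.8]
grip_width: 0.099
grasp_force: 27.4
```

Bar gripped (opening 0.099, about 10 mm). So the true fingertip is roughly 25 mm higher than the nominal value. Now the arc, first part.

```bash
python3 -m inch '[{"slide":[0,0.001,0.012],"yaw":0},{"slide":[0,0.002,0.023],"yaw":0},{"slide":[-0.001,0.008,0.046],"yaw":0},{"slide":[-0.001,0.016,0.068],"yaw":0},{"slide":[-0.002,0.026,0.09],"yaw":0},{"slide":[-0.003,0.039,0.11],"yaw":0},{"slide":[-0.004,0.053,0.128],"yaw":0},{"slide":[-0.005,0.069,0.146],"yaw":0},{"slide":[-0.006,0.087,0.161],"yaw":0},{"slide":[-0.007,0.106,0.175],"yaw":0},{"slide":[-0.007,0.106,0.175],"yaw":0}]' 255 25
```

```text
clock: 6.0
position: [0.5533, 0.0603, 0.2586]
ee_rot: [0.999, 0.036, 0.002, 0.0]
ft_force: [-5.2, -6.8, 11.7]
grip_width: 0.097
grasp_force: 26.7
```

```bash
python3 -m inch '[{"slide":[-0.002,0.021,0.011],"yaw":0},{"slide":[-0.003,0.042,0.021],"yaw":0},{"slide":[-0.005,0.065,0.028],"yaw":0},{"slide":[-0.006,0.088,0.033],"yaw":0},{"slide":[-0.008,0.111,0.036],"yaw":0},{"slide":[-0.009,0.135,0.036],"yaw":0},{"slide":[-0.011,0.158,0.034],"yaw":0},{"slide":[-0.012,0.170,0.032],"yaw":0},{"slide":[-0.012,0.170,0.032],"yaw":0},{"slide":[-0.012,0.170,0.032],"yaw":0}]' 255 25
```

```text
clock: 6.83
position: [0.5409, 0.2295, 0.2872]
ee_rot: [0.999, 0.036, 0.001, -0.001]
ft_force: [0.5, 2.0, 6.7]
grip_width: 0.103
grasp_force: 27.3
```

```bash
python3 -m inch '[{"slide":[0,0,0],"yaw":0},{"slide":[0,0,0],"yaw":0},{"slide":[0,0,0],"yaw":0},{"slide":[0,0,0],"yaw":0},{"slide":[0,0,0],"yaw":0},{"slide":[0,0,0.02],"yaw":0},{"slide":[0,0,0.05],"yaw":0},{"slide":[0,0,0.08],"yaw":0},{"slide":[0,0,0.1],"yaw":0},{"slide":[0,-0.04,0.1],"yaw":0},{"slide":[0,-0.08,0.1],"yaw":0},{"slide":[0.01,-0.12,0.1],"yaw":0},{"slide":[0.02,-0.16,0.1],"yaw":0},{"slide":[0.03,-0.2,0.1],"yaw":0},{"slide":[0.04,-0.24,0.1],"yaw":0},{"slide":[0.05,-0.28,0.1],"yaw":0},{"slide":[0.06,-0.32,0.1],"yaw":0},{"slide":[0.065,-0.36,0.1],"yaw":0},{"slide":[0.07,-0.4,0.1],"yaw":0},{"slide":[0.07,-0.44,0.05],"yaw":0}]' 60 25
python3 - <<'E'
from h import *
c=camera('wrist'); d=camera('scene')
f=np.vstack([cv2.resize(c['frame'],(480,300)),cv2.resize(d['frame'][50:300,120:520],(480,300))])
cv2.imwrite('pics/w4.png',f[:,:,::-1]); np.savez('w4.npz',**c); print(get_obs()['position'],get_obs()['joint_pos'][6])
t=camera('top'); print('top bar at open',barfit(t,.312))
E
```

```text
clock: 8.5
position: [0.6123, -0.2045, 0.3578]
ee_rot: [0.999, 0.032, 0.004, 0.002]
ft_force: [1.4, 0.7, 1.4]
grip_width: 0.766
grasp_force: 0.0
[ 0.60875811 -0.2060899   0.34759922] -1.3633743946197832
top bar at open (array([0.53932568, 0.2495392 ]), (126.04444885253906, 7.363008499145508), np.float64(-3.0703283254963636))
```

View pics/w4.png

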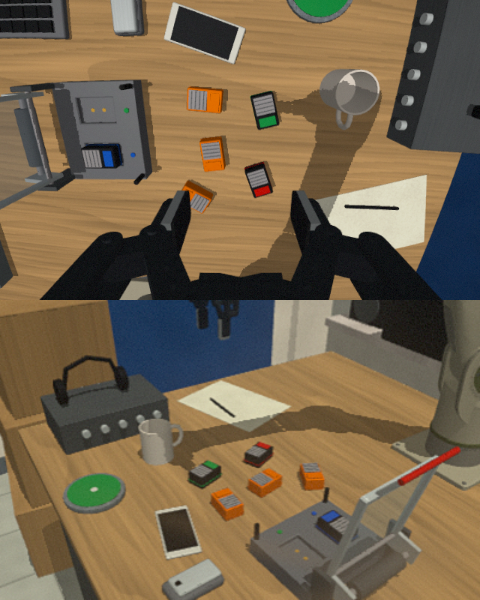

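The cover stands open (red bar in the scene half at (430,465)). In the wrist half the green mic is at (265,110) and the empty pocket at (97,110). I'll measure both from this frame.

```bash
cat >> h.py <<'E'
def micfit(c,p0,z=.034):
    """top-face mic rect: seeded by key at world p0; returns centre, long-axis dir"""
    u,v=proj(c,p0).astype(int); w=60; y0,x0=max(v-w,0),max(u-w,0)
    r=c['frame'][y0:v+w,x0:u+w].astype(int); mx,mn=r.max(2),r.min(2)
    m=((mx-mn<45)&~((mx>90)&(r[:,:,0]>r[:,:,2]+18))|((r[:,:,1]>r[:,:,0]+30))).astype(np.uint8)
    m=cv2.morphologyEx(m,cv2.MORPH_OPEN,np.ones((5,5)))
    n,l,s,ce=cv2.connectedComponentsWithStats(m); i=l[v-y0,u-x0]; 
    P=np.argwhere(l==i)[:,::-1]+[x0,y0]; Q=np.array([onz(c,a,b,z)[:2] for a,b in P])*1000
    return cv2.minAreaRect(Q.astype(np.float32)), s[i].tolist()
E
python3 - <<'E'
from h import *
c=camera('wrist'); save(c,'w5.png'); print('bar/pos',get_obs()['position'])
print(micfit(c,[.613,-.254,.034]))
for b in blobs(c['frame'],'green',20): print('green',b[0],b[1],np.round(onz(c,*b[0],.034),4))
for b in blobs(c['frame'],'blue',20): print('blue',b[0],b[1],np.round(onz(c,*b[0],.064),4))
# pocket outline: crop pixels
p=np.array([.5977,.0867,.04]); u=proj(c,p); print('pocket px',u)
x=int(u[0]);y=int(u[1]); cv2.imwrite('pics/pk.png',cv2.resize(c['frame'][max(y-70,0):y+90,max(x-90,0):x+90],None,fx=4,fy=3.7,interpolation=cv2.INTER_CUBIC)[:600,:,::-1]); print(max(x-90,0),max(y-70,0))
E
```

```text
bar/pos [ 0.61033129 -0.20008856  0.35203149]
(((616.8301391601562, -253.3427734375), (71.48495483398438, 46.640995025634766), 17.60222053527832), [41, 31, 39, 52, 1516])
green [432.3, 5.9] [402, 0, 62, 16, 686] [ 0.8066 -0.3368  0.034 ]
green [167.9, 143.2] [165, 140, 7, 7, 34] [0.6005 0.0269 0.034 ]
green [359.5, 158.6] [348, 151, 24, 17, 298] [ 0.5945 -0.2604  0.034 ]
blue [143.3, 208.7] [136, 198, 16, 23, 283] [0.5049 0.0598 0.064 ]
blue [177.2, 203.6] [174, 201, 7, 6, 32] [0.5165 0.0066 0.064 ]
blue [610.2, 319.5] [558, 202, 82, 198, 10205] [ 0.3391 -0.7457  0.064 ]
pocket px [127.15458166 143.694947  ]
37 73
```

View pics/pk.png

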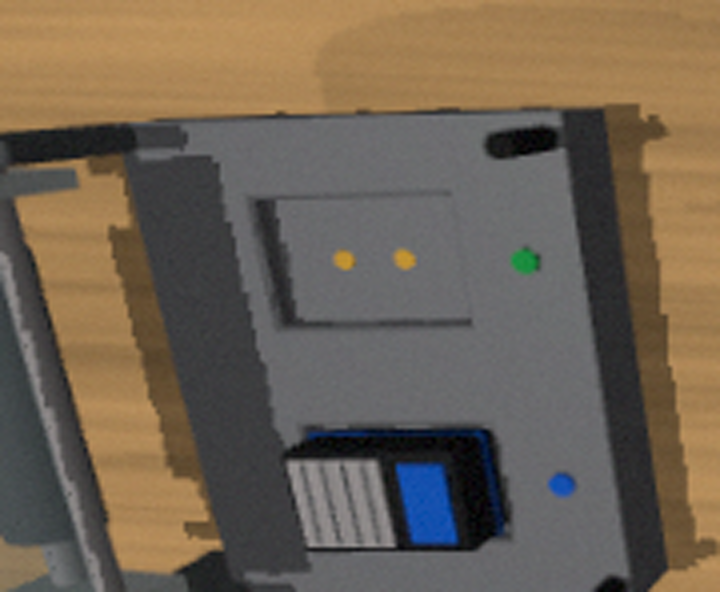

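The pocket rim corners in the crop are (250,197), (452,192), (472,322) and (280,327). The green lamp is beside the pocket, and there are short black posts at the front corners. Now I'll go above the mic.

```bash
python3 -m inch '[{"slide":[0.004,-0.03,-0.03],"yaw":0.1},{"slide":[0.005,-0.054,-0.07],"yaw":0.238},{"slide":[0.005,-0.054,-0.1],"yaw":0.238},{"slide":[0.005,-0.054,-0.13],"yaw":0.238},{"slide":[0.005,-0.054,-0.15],"yaw":0.238},{"slide":[0.005,-0.054,-0.17],"yaw":0.238},{"slide":[0.005,-0.054,-0.18],"yaw":0.238},{"slide":[0.005,-0.054,-0.18],"yaw":0.238},{"slide":[0.005,-0.054,-0.18],"yaw":0.238},{"slide":[0.005,-0.054,-0.18],"yaw":0.238},{"slide":[0.005,-0.054,-0.18],"yaw":0.238}]' 0 25
python3 - <<'E'
from h import *
d=dict(np.load('w4.npz'))
c=camera('wrist'); save(c,'w6.png')
try: print(micfit(c,[.613,-.254,.034]))
except Exception as e: print(e, proj(c,[.613,-.254,.034]))
for b in blobs(c['frame'],'green',20): print('green',b[0],b[1],np.round(onz(c,*b[0],.034),4))
o=get_obs(); print(o['position'],o['ee_rot'],o['joint_pos'][6])
w=camera('top')
E
python3 - <<'E'
from h import *
# pocket from earlier wrist frame geometry: reproject using saved w5 pose unavailable -> use w4 extrinsics approx and lamp
c=np.load('w4.npz',allow_pickle=True); c={k:c[k] for k in c.files}
for k in ['green','blue']:
    for b in blobs(c['frame'],k,20): print(k,b[0],b[1],np.round(onz(c,*b[0],.04),4))
E
```

```text
clock: 9.62
position: [0.6169, -0.2531, 0.175]
ee_rot: [0.988, 0.153, 0.001, 0.001]
ft_force: [-0.6, 0.7, 1.0]
grip_width: 1.002
grasp_force: 0.0
(((617.945556640625, -253.71914672851562), (70.82801818847656, 45.31330108642578), 17.54301643371582), [38, 19, 48, 72, 3368])
green [494.1, 8.1] [450, 0, 91, 21, 1332] [ 0.8056 -0.347   0.034 ]
green [33.0, 110.8] [28, 106, 11, 11, 94] [0.5998 0.0295 0.034 ]
green [321.8, 202.3] [305, 193, 35, 19, 637] [ 0.5948 -0.2604  0.034 ]
[ 0.61672708 -0.25316856  0.17473691] [9.88248393e-01 1.52851937e-01 1.00014019e-03 6.30747020e-04] -1.0876772657438991
green [427.0, 8.7] [392, 0, 72, 23, 1150] [ 0.8107 -0.3346  0.04  ]
green [168.1, 146.9] [165, 144, 7, 7, 35] [0.6015 0.0241 0.04  ]
green [356.4, 161.9] [345, 154, 24, 17, 285] [ 0.5957 -0.2598  0.04  ]
blue [143.6, 211.3] [136, 201, 16, 22, 272] [0.4947 0.0734 0.04  ]
blue [176.8, 206.3] [174, 204, 7, 6, 32] [0.5068 0.0179 0.04  ]
blue [608.8, 316.7] [556, 204, 84, 196, 10950] [ 0.3287 -0.7808  0.04  ]
```

```bash
python3 -m inch '[{"slide":[0,0,-0.035],"yaw":0},{"slide":[0,0,-0.07],"yaw":0},{"slide":[0,0,-0.1],"yaw":0},{"slide":[0,0,-0.12],"yaw":0},{"slide":[0,0,-0.14],"yaw":0},{"slide":[0,0,-0.155],"yaw":0},{"slide":[0,0,-0.165],"yaw":0},{"slide":[0,0,-0.171],"yaw":0},{"slide":[0,0,-0.175],"yaw":0},{"slide":[0,0,-0.175],"yaw":0},{"slide":[0,0,-0.175],"yaw":0}]' 0 25
python3 - <<'E'
from h import *
c=camera('wrist'); d=camera('scene'); o=get_obs(); print(o['position'],o['ft_force'])
f=np.hstack([cv2.resize(c['frame'][100:400,120:520],(400,300)),cv2.resize(d['frame'][150:225,240:340],(400,300),interpolation=cv2.INTER_CUBIC)])
cv2.imwrite('pics/w7.png',f[:,:,::-1])
E
```

```text
clock: 10.63
position: [0.6166, -0.2533, -0.001]
ee_rot: [0.988, 0.153, 0.001, 0.0]
ft_force: [0.2, -0.6, -0.0]
grip_width: 1.002
grasp_force: 0.0
[ 0.61663039 -0.25334925 -0.00081553] [ 1.11252109 -0.41423004 -0.85303708]
```

View pics/w7.png

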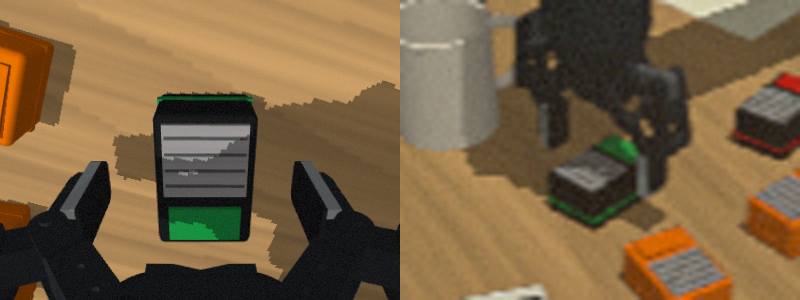

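The wrist half shows the mic centred between the open fingers, with tips at (107,162) and (292,162) and the mic spanning 155–257. The scene half shows the mug well clear. I'll work out the true tip height from the two tip corners.

```bash
python3 - <<'E'
from h import *
c=camera('wrist'); t=.306; ex=np.array([np.cos(t),np.sin(t)]); ey=np.array([np.sin(t),-np.cos(t)])
p=np.array([.6166,-.2533])
for z in (0.,.01,.015,.02,.025,.03,.035,.04):
    print(z,[np.round(proj(c,[*(p+.011*ex+s*.0425*ey),z])-[120,100]).tolist() for s in (1,-1)])
E
```

```text
0.0 [[281.0, 130.0], [124.0, 130.0]]
0.01 [[286.0, 139.0], [119.0, 139.0]]
0.015 [[288.0, 143.0], [117.0, 143.0]]
0.02 [[291.0, 148.0], [114.0, 148.0]]
0.025 [[294.0, 153.0], [112.0, 153.0]]
0.03 [[297.0, 158.0], [109.0, 158.0]]
0.035 [[300.0, 164.0], [106.0, 164.0]]
0.04 [[303.0, 170.0], [103.0, 170.0]]
```

Open tips are at z ≈ 0.032, which becomes about 0.026 once closed on the mic. I'll go 9 mm lower, so the grip is at about 0.017 and the tips stay clear of the dock rim later.

```bash
python3 -m inch '[{"slide":[0,0,-0.005],"yaw":0},{"slide":[0,0,-0.009],"yaw":0},{"slide":[0,0,-0.009],"yaw":0}]' 0 40
python3 -m inch '[{"slide":[0,0,0],"yaw":0},{"slide":[0,0,0],"yaw":0},{"slide":[0,0,0],"yaw":0},{"slide":[0,0,0],"yaw":0},{"slide":[0,0,0],"yaw":0},{"slide":[0,0,0],"yaw":0},{"slide":[0,0,0],"yaw":0},{"slide":[0,0,0],"yaw":0}]' 255 40
python3 - <<'E'
from h import *
x=np.array([-np.sin(.0705),np.cos(.0705)]);y=np.array([-x[1],x[0]])
b=np.array([.5592,-.0503]); print('pocket from bar',b+.135*x-.0475*y)
# rim corners picked in pk.png, needs w5's pose: use the lamps of w5 and w4 to check consistency
c=np.load('w4.npz',allow_pickle=True); c={k:c[k] for k in c.files}
off=np.array([168.1,146.9])-[167.9,143.2]
for q in [(250,197),(452,192),(472,322),(280,327)]:
    px=np.array([q[0]/4+37,q[1]/3.7+73])+off; print(np.round(onz(c,*px,.04),4))
E
```

```text
clock: 11.03
position: [0.6153, -0.253, -0.012]
ee_rot: [0.988, 0.153, -0.001, -0.0]
ft_force: [-0.1, 0.2, -0.6]
grip_width: 1.001
grasp_force: 0.0
clock: 11.7
position: [0.6163, -0.2532, -0.0105]
ee_rot: [0.988, 0.153, 0.0, 0.0]
ft_force: [-0.0, -0.2, 3.7]
grip_width: 0.532
grasp_force: 42.3
pocket from bar [0.59707239 0.08771062]
[0.6218 0.1283 0.04  ]
[0.6275 0.0493 0.04  ]
[0.5744 0.0464 0.04  ]
[0.568  0.1237 0.04  ]
```

Gripped (opening 0.53, about 46 mm). Lift, swing over and turn.

```bash
python3 -m inch '[{"slide":[0,0,0.01],"yaw":0},{"slide":[0,0,0.03],"yaw":0},{"slide":[0,0,0.06],"yaw":0},{"slide":[0,0,0.09],"yaw":0},{"slide":[0,0,0.12],"yaw":0},{"slide":[-0.002,0.03,0.14],"yaw":0.12},{"slide":[-0.004,0.06,0.14],"yaw":0.24},{"slide":[-0.006,0.09,0.14],"yaw":0.36},{"slide":[-0.008,0.12,0.14],"yaw":0.48},{"slide":[-0.01,0.15,0.14],"yaw":0.6},{"slide":[-0.012,0.18,0.14],"yaw":0.72},{"slide":[-0.014,0.21,0.14],"yaw":0.84},{"slide":[-0.016,0.24,0.14],"yaw":0.96},{"slide":[-0.017,0.27,0.14],"yaw":1.08},{"slide":[-0.018,0.3,0.14],"yaw":1.2},{"slide":[-0.019,0.32,0.14],"yaw":1.3},{"slide":[-0.019,0.34,0.14],"yaw":1.336},{"slide":[-0.019,0.34,0.14],"yaw":1.336},{"slide":[-0.019,0.34,0.14],"yaw":1.336},{"slide":[-0.019,0.34,0.14],"yaw":1.336}]' 255 40
python3 - <<'E'
from h import *
c=camera('wrist'); save(c,'w8.png'); o=get_obs(); print(o['position'],o['ee_rot'],o['ft_force'],o['joint_pos'][6])
print('pocket px',proj(c,[.5975,.0875,.04]))
E
```

```text
clock: 13.37
position: [0.5969, 0.0859, 0.1291]
ee_rot: [0.682, 0.732, -0.0, 0.0]
ft_force: [-0.0, -0.5, -1.2]
grip_width: 0.531
grasp_force: 41.9
[0.59706615 0.08540823 0.1290841 ] [ 6.81994321e-01  7.31357320e-01 -3.93264336e-04  2.50687697e-04] [-0.57090649 -0.25603478 -0.64410065] -0.4042548866016945
pocket px [321.66562747 195.8128621 ]
```

View pics/w8.png

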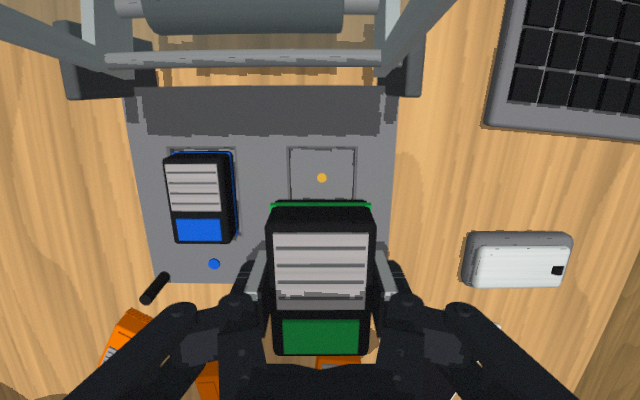

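The wrist view over the dock shows the held mic level and square to it. The empty pocket's far end is visible (side rims at columns 288 and 356, far rim at row 148). The blue mic at left is clear of the fingers. I'll compute the mic-to-pocket offset.

```bash
python3 - <<'E'
from h import *
c=camera('wrist'); t=1.6406; ex=np.array([np.cos(t),np.sin(t)]); ey=np.array([-ex[1],ex[0]])
for b in blobs(c['frame'],'green',150):
    print('green',b)
    u,v=b[0]
    if v>300:
        k=onz(c,u,v,.1736)[:2]; print('key',k,'mic centre',k+.0237*ex)
print('band far bottom mid',onz(c,321,204,.1436))
a,b=onz(c,288,148,.04)[:2],onz(c,356,148,.04)[:2]; m=(a+b)/2; print(a,b,np.linalg.norm(a-b),'pocket centre',m-.038*ex)
print('blue lamp/green?',[np.round(onz(c,*q[0],.04),4) for q in blobs(c['frame'],'blue',30)])
# rims finer: brightness profile
g=cv2.cvtColor(c['frame'],cv2.COLOR_RGB2GRAY)
print(g[180,280:296],g[180,348:364],g[140:156,300],g[140:156,340])
print(get_obs()['position'])
E
```

```text
green ([320.3, 203.9], [270, 202, 102, 10, 432], [(np.float64(320.5), np.float64(206.5)), (np.float64(9.0), np.float64(101.0)), 90.0])
green ([320.3, 336.4], [282, 320, 78, 34, 2573], [(np.float64(320.5), np.float64(336.5)), (np.float64(33.0), np.float64(77.0)), 90.0])
key [0.59813716 0.06580495] mic centre [0.59648415 0.08944723]
band far bottom mid [0.59485172 0.11752117 0.1436    ]
[0.56891303 0.12410877] [0.62134269 0.12776348] 0.05255688392219613 pocket centre [0.59777825 0.08802867]
blue lamp/green? [array([0.5149, 0.0983, 0.04  ]), array([0.4954, 0.0503, 0.04  ]), array([0.507 , 0.0179, 0.04  ])]
[132 131 130 131 130 128 133 115 105  95  92 129 132 131 132 130] [130 128 130 129 128  59 110 108 112 129 130 131 128 128 129 131] [131 128 130 129 128 113  99  95 101 130 128 127 130 127 130 131] [127 129 128 130 127 118 105  87 100 129 131 132 127 130 130 129]
[0.59710538 0.0852778  0.12907038]
```

```bash
python3 - <<'E'
from h import *
c=camera('wrist'); f=c['frame']; t=1.6406; ex=np.array([np.cos(t),np.sin(t)])
print(np.round(ray(c,320,200)[0],3))
for col in (300,340): print(f[196:240:2,col].tolist()); print(f[345:366,col].tolist())
for v in (354,356,358): print('near top edge',v,np.round(onz(c,320,v,.1736)[:2]+.035*ex,4))
for v in (201,202): print('far bottom edge',v,np.round(onz(c,320,v,.1396)[:2]-.035*ex,4))
for v in (208,214,220,226,230): print('far top',v,np.round(onz(c,320,v,.1736)[:2]-.035*ex,4))
E
```

```text
[0.591 0.17  0.288]
[[129, 130, 131], [115, 116, 118], [24, 24, 24], [23, 73, 34], [19, 114, 52], [20, 41, 26], [19, 18, 22], [17, 18, 20], [25, 22, 23], [19, 14, 16], [19, 16, 19], [20, 19, 18], [22, 19, 25], [20, 18, 19], [31, 31, 31], [40, 37, 39], [30, 32, 30], [35, 35, 31], [65, 61, 64], [146, 141, 141], [178, 172, 171], [175, 170, 169]]
[[20, 101, 46], [21, 101, 47], [20, 102, 45], [17, 100, 47], [17, 101, 46], [14, 98, 41], [21, 102, 48], [20, 103, 50], [20, 85, 41], [17, 40, 21], [24, 22, 22], [117, 91, 57], [124, 96, 65], [123, 95, 61], [125, 95, 65], [123, 98, 63], [127, 100, 68], [125, 97, 65], [125, 97, 64], [118, 92, 61], [70, 58, 42]]
[[128, 127, 131], [117, 119, 122], [20, 19, 19], [18, 72, 32], [8, 112, 50], [19, 42, 29], [23, 25, 22], [21, 21, 19], [16, 22, 17], [18, 16, 19], [23, 20, 24], [22, 19, 19], [23, 20, 22], [28, 25, 28], [33, 30, 32], [32, 35, 38], [31, 30, 35], [25, 32, 32], [79, 76, 75], [147, 142, 143], [176, 169, 169], [174, 169, 170]]
[[12, 99, 46], [13, 98, 41], [20, 100, 44], [18, 101, 47], [20, 98, 43], [22, 104, 47], [19, 100, 45], [23, 100, 48], [20, 85, 41], [17, 37, 24], [45, 26, 17], [125, 58, 0], [132, 60, 0], [133, 64, 0], [137, 66, 0], [150, 73, 0], [160, 74, 0], [162, 78, 0], [159, 79, 0], [127, 76, 46], [60, 59, 58]]
near top edge 354 [0.5963 0.0904]
near top edge 356 [0.5964 0.0892]
near top edge 358 [0.5965 0.088 ]
far bottom edge 201 [0.5969 0.0826]
far bottom edge 202 [0.5969 0.0821]
far top 208 [0.5963 0.0918]
far top 214 [0.5965 0.0893]
far top 220 [0.5966 0.0868]
far top 226 [0.5968 0.0843]
far top 230 [0.5969 0.0827]
```

The mic is about (−1, −1.2) mm off the pocket centre, within the 3 mm play once corrected. I'll descend to just above the rim and then ease in.

```bash
python3 -m inch '[{"slide":[0.001,0.0015,-0.02],"yaw":0},{"slide":[0.001,0.0015,-0.045],"yaw":0},{"slide":[0.001,0.0015,-0.065],"yaw":0},{"slide":[0.001,0.0015,-0.08],"yaw":0},{"slide":[0.001,0.0015,-0.09],"yaw":0},{"slide":[0.001,0.0015,-0.095],"yaw":0},{"slide":[0.001,0.0015,-0.095],"yaw":0},{"slide":[0.001,0.0015,-0.095],"yaw":0}]' 255 40
python3 -m inch '[{"slide":[0,0,-0.002],"yaw":0},{"slide":[0,0,-0.004],"yaw":0},{"slide":[0,0,-0.006],"yaw":0},{"slide":[0,0,-0.008],"yaw":0},{"slide":[0,0,-0.008],"yaw":0},{"slide":[0,0,-0.008],"yaw":0}]' 255 40
```

```text
clock: 14.18
position: [0.5985, 0.0885, 0.0348]
ee_rot: [0.681, 0.732, 0.0, 0.0]
ft_force: [0.0, -0.1, -1.0]
grip_width: 0.53
grasp_force: 42.0
clock: 14.68
position: [0.5979, 0.0884, 0.026]
ee_rot: [0.681, 0.732, -0.0, -0.0]
ft_force: [0.6, 0.5, -1.6]
grip_width: 0.531
grasp_force: 42.0
```

```bash
python3 -m inch '[{"slide":[0,-0.001,-0.002],"yaw":0},{"slide":[0,-0.001,-0.004],"yaw":0},{"slide":[0,-0.001,-0.005],"yaw":0},{"slide":[0,-0.001,-0.006],"yaw":0},{"slide":[0,-0.001,-0.006],"yaw":0},{"slide":[0,-0.001,-0.006],"yaw":0}]' 255 40
```

```text
clock: 15.18
position: [0.5979, 0.0873, 0.0203]
ee_rot: [0.681, 0.732, -0.0, 0.0]
ft_force: [-2.8, -0.4, 3.2]
grip_width: 0.533
grasp_force: 45.0
```

```bash
python3 -m inch '[{"slide":[0,0,-0.001],"yaw":0},{"slide":[0,0,-0.001],"yaw":0},{"slide":[0,0,-0.001],"yaw":0}]' 255 40
python3 -m inch '[{"slide":[0,0,0],"yaw":0},{"slide":[0,0,0],"yaw":0},{"slide":[0,0,0],"yaw":0},{"slide":[0,0,0],"yaw":0},{"slide":[0,0,0],"yaw":0},{"slide":[0,0,0.01],"yaw":0},{"slide":[0,0,0.03],"yaw":0},{"slide":[0,0,0.06],"yaw":0},{"slide":[0,0,0.09],"yaw":0},{"slide":[0,0,0.12],"yaw":0},{"slide":[0,-0.03,0.15],"yaw":0},{"slide":[0,-0.06,0.17],"yaw":0},{"slide":[0,-0.09,0.2],"yaw":0},{"slide":[0,-0.12,0.2],"yaw":0},{"slide":[0,-0.12,0.2],"yaw":0}]' 50 40
python3 - <<'E'
from h import *
c=camera('wrist'); d=camera('scene')
f=np.hstack([cv2.resize(c['frame'][100:400,120:520],(400,300)),cv2.resize(d['frame'][100:325,220:520],(400,300))])
cv2.imwrite('pics/w9.png',f[:,:,::-1])
t=camera('top'); print('bar',barfit(t,.312))
h=[(q[0],np.round(onz(c,*q[0],.064),4)) for q in blobs(c['frame'],'green',100)]; print(h)
print([(q[0],np.round(onz(c,*q[0],.064),4)) for q in blobs(c['frame'],'blue',100)])
E
```

```text
clock: 15.43
position: [0.598, 0.0873, 0.0202]
ee_rot: [0.681, 0.732, -0.0, 0.0]
ft_force: [-6.5, -3.1, 13.5]
grip_width: 0.529
grasp_force: 50.9
clock: 16.68
position: [0.599, -0.0403, 0.2213]
ee_rot: [0.684, 0.729, -0.0, 0.002]
ft_force: [0.7, -1.7, -1.0]
grip_width: 0.805
grasp_force: 0.0
bar (array([0.54012036, 0.24959305]), (127.63738250732422, 7.3631272315979), np.float64(-3.0699613912005304))
[([328.1, 63.9], array([0.5994, 0.0655, 0.064 ])), ([462.7, 382.5], array([ 0.8091, -0.3158,  0.064 ]))]
[([224.5, 63.4], array([0.5045, 0.0606, 0.064 ]))]
```

View pics/w9.png

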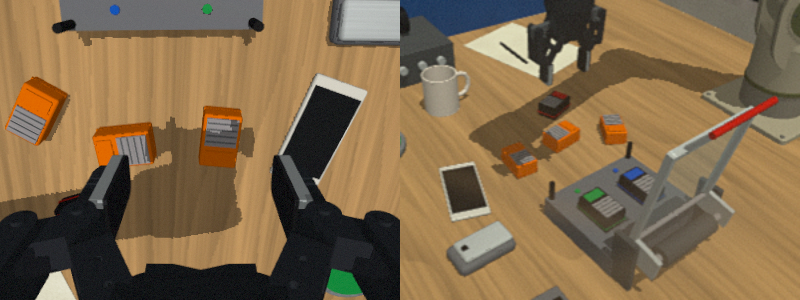

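The scene half shows the green mic seated level next to the blue one, key and grille up. The cover is standing open and the bystanders are undisturbed. The height at release was 30.7 mm above table level, which matches the 30 mm floor, and the key spacing to the blue mic is 95 mm. Handing in.

```bash
python3 -c "
from workcell import *
print(hand_in())"
```

```text
the job is handed in; nothing more can be done
None
```

The green-key microphone is seated in the empty charging pocket, grille and key up, the cover stands fully open by itself, nothing else was moved, and the job was handed in at about 17 s of the 59 s allowed.

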